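Set out the optic moulds by size beside the burner

ROBOT

A 7-joint arm with a two-finger parallel gripper is mounted at the origin on the work surface. World frame = base frame: x ahead of the robot, y to its left, z up, the work surface at z = 0. Lengths are in m, angles in rad, forces in N, time in s.
With the tool pointing down it reaches from about 0.425 to 0.95 m from the base axis. Payload 4.7 kg.
Tool frame: the origin (TCP) lies on the centre line of the jaws, within the pads' length; the fingertips stand robot.nose_length ahead of it and the grasp point (between the pads) lies 8 mm behind it (robot.nose_length is the distance from the TCP to the fingertips, in m); z points along the fingers, x is the direction in which the jaws open and shut, and the axes are right-handed (so a half turn about z gives the same grasp; the last joint's range is limited). The gripper opens to 85 mm and grips with 20 to 120 N. Pads are 22 mm wide; open, the fingers measure 114 mm over their backs; the gripper's body (76 mm by 85 mm) begins 54 mm behind the grasp point. The pads swing forward as they close: fully open they stand 13 mm farther back than shut.
Start: joints at [-1.37, 0.469, -0.049, 1.532, 0.024, 1.141, -0.082], TCP at [0.154, 0.657, 0.222] pointing down, gripper open.
Joint ranges: [-2.59, 2.59], [-0.33, 1.99], [-1.39, 1.29], [0.1, 2.45], [-1.04, 4.18], [0.21, 1.99], [-2.66, 2.66]. Speed limits (rad/s): [2.57, 2.57, 3.14, 3.14, 3.14, 3.14, 3.14].

INTERFACE

Orientations are given as [roll, pitch, yaw] about the fixed x, y, z axes, in that order (R = Rz(yaw) Ry(pitch) Rx(roll)).
In Python, from plant import robot gives the robot as it stands. Calls block until the motion is done:
- robot.goto(position, orientation): joint-space move of the TCP to a pose.
- robot.move_straight(position, vel=0.15, attitude=None, contact_N=None): straight line of the TCP; attitude=None keeps the orientation; vel is the mean speed in m/s. With contact_N (N) it stops when the force on the tool has changed by that much, and returns True; else False.
- robot.move_joints(angles): joint-space move.
- robot.grip(opening, strength=None): opening from 0.0 (shut) to 1.0 (fully open); strength is the grip in N (None keeps the last); returns when the fingers have stopped.
- robot.sleep(seconds).
- robot.inverse_kinematics(position, orientation): joint angles nearest the present ones, or None.
- robot.sense(): the state.
- robot.grab_frame(name): name is "scene" or "top" or "wrist"; returns a dict with "image" (384x512x3 uint8, red, green, blue), "range_z" (384x512 float32, m along the optical axis (not along the pixel's ray), 0 where there is no reading), "fx", "fy", "cx", "cy" (pixels), "dist_coeffs" ([k1, k2, p1, p2, k3] as OpenCV has them; the pictures are not rectified), "R" (3x3) and "t" (3): a world point X has camera coordinates R X + t. Camera axes: x right, y down, z forward; pixel columns grow to the right and rows downward; lengths in m; the calibration is good to about 2 mm. A picture is of the moment at which its call begins.
A pose or a line that the arm cannot do raises robot.IKError and nothing moves.
- robot.close_job(): hands the job in, once; it reports no verdict.
The state is a dict: "t": time; "joint_pos": joint angles; "joint_velocities": joint speeds; "effort": joint torques, N m; "tcp_pos": TCP position; "tcp_rot": TCP orientation; "wrist_force": force on the tool from outside, world axes, zero at the start; "torque": the same for the moment, N m; "opening": opening from 0.0 (shut) to 1.0 (fully open).
Only numpy, scipy, OpenCV 4.12 (cv2) and the standard library are available. Lean on these libraries where they do the work, as an engineer would, in place of code of your own. Each camera call takes 0.05 s, during which the arm holds its last target. There are 200 camera calls.

TASK

Get the bench ready for blowing a graduated set: stand the four brass optic moulds upright on the row of white heat-proof pads, one to a pad and well centred, in order of size with the smallest next to the burner and the largest farthest from it. Set each one down gently rather than dropping it.

Things in the scene. Friction and masses are not known exactly. Their poses are not given: they have to be found in the camera images.
- mould_1: The smallest of four open brass optic moulds: an upright ribbed cup 34 mm across its straight round body and 44 mm high, with a foot 40 mm across and 6 mm high; wall 4 mm, cavity open at the top; about 190 g. Stands loose on the bench. Origin: centre of its underside; z up along its axis.
- mould_2: The second smallest of four open brass optic moulds: an upright ribbed cup 42 mm across its straight round body and 54 mm high, with a foot 48 mm across and 6 mm high; wall 4 mm, cavity open at the top; about 300 g. Stands loose on the bench. Origin: centre of its underside; z up along its axis.
- mould_3: The second largest of four open brass optic moulds: an upright ribbed cup 50 mm across its straight round body and 64 mm high, with a foot 56 mm across and 6 mm high; wall 4 mm, cavity open at the top; about 440 g. Stands loose on the bench. Origin: centre of its underside; z up along its axis.
- mould_4: The largest of four open brass optic moulds: an upright ribbed cup 58 mm across its straight round body and 74 mm high, with a foot 64 mm across and 6 mm high; wall 4 mm, cavity open at the top; about 620 g. Stands loose on the bench. Origin: centre of its underside; z up along its axis.
- pad_1: One of four alike round white ceramic-fibre pads, 74 mm across and 8 mm thick, fixed on the mould rail in one row about 86 mm apart (which pad lies where in the row varies). Origin: centre of its underside, so its top is 8 mm above the origin; 14 mm above the bench.
- pad_2: One of four alike round white ceramic-fibre pads, 74 mm across and 8 mm thick, fixed on the mould rail in one row about 86 mm apart (which pad lies where in the row varies). Origin: centre of its underside, so its top is 8 mm above the origin; 14 mm above the bench.
- pad_3: One of four alike round white ceramic-fibre pads, 74 mm across and 8 mm thick, fixed on the mould rail in one row about 86 mm apart (which pad lies where in the row varies). Origin: centre of its underside, so its top is 8 mm above the origin; 14 mm above the bench.
- pad_4: One of four alike round white ceramic-fibre pads, 74 mm across and 8 mm thick, fixed on the mould rail in one row about 86 mm apart (which pad lies where in the row varies). Origin: centre of its underside, so its top is 8 mm above the origin; 14 mm above the bench.
- mould_rail: Flat dull steel rail fixed on the bench, 100 mm wide, 375 mm long, 6 mm thick, that carries the four pads. Origin: centre of its underside, on the bench; y runs along the row of pads, x across it, z up.
- burner: Bench burner, fixed, beyond one end of the rail (either the left or the right end; a jar of glass rods stands at the other): pale metal base plate 110 x 120 mm, a post and a tilted steel barrel with brass and black valve knobs, about 180 mm high and 230 mm long. Origin: centre of its base plate's underside; x the way the flame points.
There are look-alikes about, which are no part of the job. What is shaped like the mould_4 but purple or red is not meant.

How it is judged:
At the end, for the whole second after the job is handed in: All four moulds stand upright (within 0.1 rad), released and at rest, each on its own pad with its axis within 12 mm of the pad's centre and its foot resting on the pad (within 4 mm); from the pad next to the burner outwards they are mould_1, mould_2, mould_3, mould_4 (((y of burner in the frame of mould_rail above 0 m and y of mould_1 in the frame of mould_rail between 0.101 and 0.157 m and y of mould_2 in the frame of mould_rail between 0.015 and 0.071 m and y of mould_3 in the frame of mould_rail between -0.071 and -0.015 m and y of mould_4 in the frame of mould_rail between -0.157 and -0.101 m) or (y of burner in the frame of mould_rail below 0 m and y of mould_1 in the frame of mould_rail between -0.157 and -0.101 m and y of mould_2 in the frame of mould_rail between -0.071 and -0.015 m and y of mould_3 in the frame of mould_rail between 0.015 and 0.071 m and y of mould_4 in the frame of mould_rail between 0.101 and 0.157 m)) and (horizontal distance between mould_1 and pad_1 below 0.012 m or horizontal distance between mould_1 and pad_2 below 0.012 m or horizontal distance between mould_1 and pad_3 below 0.012 m or horizontal distance between mould_1 and pad_4 below 0.012 m) and z of mould_1 in the frame of mould_rail between 0.01 and 0.018 m and angle between each of mould_1, mould_2, mould_3, mould_4's own z axis and vertical below 0.1 rad and contact force between each of mould_1, mould_2, mould_3, mould_4 and the fingers below 0.1 N and linear speed of each of mould_1, mould_2, mould_3, mould_4 below 0.02 m/s and angular speed of each of mould_1, mould_2, mould_3, mould_4 below 0.2 rad/s and (horizontal distance between mould_2 and pad_1 below 0.012 m or horizontal distance between mould_2 and pad_2 below 0.012 m or horizontal distance between mould_2 and pad_3 below 0.012 m or horizontal distance between mould_2 and pad_4 below 0.012 m) and z of mould_2 in the frame of mould_rail between 0.01 and 0.018 m and (horizontal distance between mould_3 and pad_1 below 0.012 m or horizontal distance between mould_3 and pad_2 below 0.012 m or horizontal distance between mould_3 and pad_3 below 0.012 m or horizontal distance between mould_3 and pad_4 below 0.012 m) and z of mould_3 in the frame of mould_rail between 0.01 and 0.018 m and (horizontal distance between mould_4 and pad_1 below 0.012 m or horizontal distance between mould_4 and pad_2 below 0.012 m or horizontal distance between mould_4 and pad_3 below 0.012 m or horizontal distance between mould_4 and pad_4 below 0.012 m) and z of mould_4 in the frame of mould_rail between 0.01 and 0.018 m); the robot touches nothing.
It fails at once if mould_1 falls freely, touching nothing, faster than 0.6 m/s (dropped from about 20 mm or more) (contact force between mould_1 and anything else below 0.02 N and linear speed of mould_1 above 0.6 m/s).
It fails at once if mould_2 falls freely, touching nothing, faster than 0.6 m/s (dropped from about 20 mm or more) (contact force between mould_2 and anything else below 0.02 N and linear speed of mould_2 above 0.6 m/s).
It fails at once if mould_3 falls freely, touching nothing, faster than 0.6 m/s (dropped from about 20 mm or more) (contact force between mould_3 and anything else below 0.02 N and linear speed of mould_3 above 0.6 m/s).
It fails at once if mould_4 falls freely, touching nothing, faster than 0.6 m/s (dropped from about 20 mm or more) (contact force between mould_4 and anything else below 0.02 N and linear speed of mould_4 above 0.6 m/s).
It also fails if it takes over 107 s, if anything falls off the work surface, if the arm or the gripper's body presses on something with over 40 N, if the wrist force passes 120 N, or if a joint passes its speed limit or range.

## Working session

There is one attempt and no reset: what is moved stays moved. The work goes in short steps, each a Python script; the robot and the scene stay as the last script left them, time stands still between calls to the robot, and variables do not carry over. Pictures are saved under pics/ and viewed, about 12 in all and at most 16, crops included, and the job is handed in when it is done.

```bash
ls; mkdir -p pics; python3 - <<'E'
from plant import robot
import cv2,numpy as np,pickle
print(robot.nose_length, robot.sense())
for n in("scene","top"):
    f=robot.grab_frame(n); pickle.dump(f,open(f"{n}.pkl","wb"))
    cv2.imwrite(f"pics/{n}0.png",f["image"][:,:,::-1]); print(n,f["fx"],f["dist_coeffs"],f["R"],f["t"],-f["R"].T@f["t"])
E
```

```text
pics
0.011 {'t': 0.0, 'joint_pos': array([-1.36989865,  0.4694442 , -0.04857841,  1.53371031,  0.02409528,
        1.14100104, -0.08227178]), 'joint_velocities': array([-9.30448125e-04,  5.75526788e-04,  1.54319073e-03, -8.71436088e-04,
        1.21846502e-03, -8.13267206e-05,  3.75886554e-05]), 'effort': array([ 5.58788252e-04, -5.10314620e+01, -4.68560332e-02, -2.37715298e+01,
        1.05176147e-02,  7.64621043e-03, -9.26601047e-06]), 'tcp_pos': array([0.15361168, 0.65665977, 0.2208526 ]), 'tcp_rot': array([3.14151597e+00, 1.97598842e-03, 1.34104207e+00]), 'wrist_force': array([-0.93715088, -0.38985797,  0.04431316]), 'torque': array([-0.06656921,  0.03105382, -0.03765466]), 'opening': 0.9967683347385682}
scene 487.9042586276979 [-0.08359411  0.          0.          0.          0.        ] [[ 0.74015931  0.67228898 -0.0138464 ]
 [ 0.36019338 -0.41377645 -0.83609197]
 [-0.56782473  0.61385388 -0.54841453]] [-0.36433891 -0.12736246  1.69497375] [ 1.27799197 -0.84822475  0.81801671]
top 435.2828285791494 [-0.10597805  0.          0.          0.          0.        ] [[ 0.02014047 -0.99979509 -0.00203454]
 [-0.99138164 -0.01970743 -0.12951474]
 [ 0.12944811  0.00462549 -0.99157541]] [-0.02443461  0.50364669  1.32780171] [ 0.32791679 -0.02064576  1.38179548]
```

View pics/scene0.png

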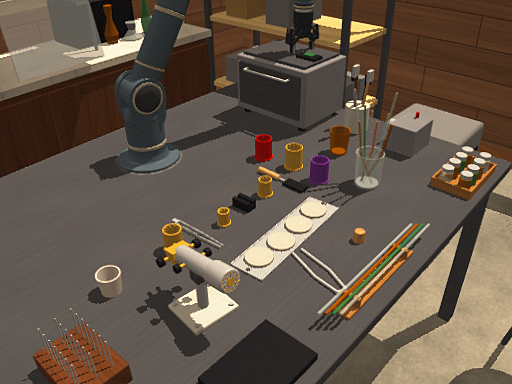

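View pics/top0.png

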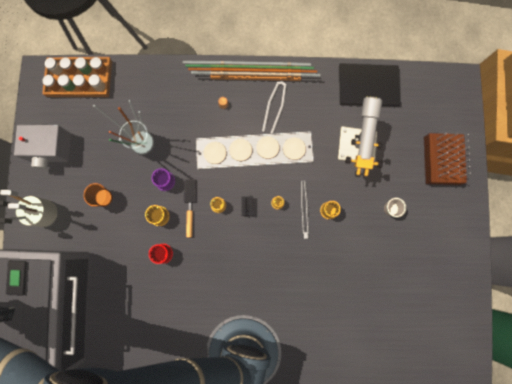

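The scene view shows brass cups at about (293,157), (265,187), (223,216) and (172,236), with an amber cup at (340,140) and red and purple look-alikes. In the top view the cups are at (156,215), (218,205), (278,202) and (330,210). The pads run (214–294, 150) and the burner is to the right, at -y.

```bash
cat > h.py <<'E'
import numpy as np,cv2
def cam(f):
    return np.array([[f["fx"],0,f["cx"]],[0,f["fy"],f["cy"]],[0,0,1]]),np.array(f["dist_coeffs"])
def cloud(f):
    """world point for every pixel (nan where no reading)"""
    K,d=cam(f); h,w=f["range_z"].shape
    uv=np.stack(np.meshgrid(np.arange(w),np.arange(h)),-1).reshape(-1,1,2).astype(float)
    n=cv2.undistortPoints(uv,K,d).reshape(h,w,2); z=np.where(f["range_z"]>0,f["range_z"],np.nan)[...,None]
    return (np.concatenate([n*z,z],-1)-f["t"])@f["R"]
def ray(f,uv,z):
    """pixels -> points on plane z"""
    K,d=cam(f); n=cv2.undistortPoints(np.float64(uv).reshape(-1,1,2),K,d).reshape(-1,2)
    D=np.c_[n,np.ones(len(n))]@f["R"]; c=-f["R"].T@f["t"]
    return c+D*((z-c[2])/D[:,2])[:,None]
def blobs(m,amin):
    n,l,s,c=cv2.connectedComponentsWithStats(m.astype(np.uint8))
    return [(l==i,s[i],c[i]) for i in range(1,n) if s[i,4]>=amin]
E
python3 - <<'E'
import pickle,cv2,numpy as np
from h import *
f=pickle.load(open("top.pkl","rb")); P=cloud(f); hsv=cv2.cvtColor(f["image"],cv2.COLOR_RGB2HSV)
print("brass")
m=cv2.inRange(hsv,(12,110,70),(32,255,255))>0
for b,s,c in blobs(m,50):
    if 140<c[1]<260 and 80<c[0]<380:
        z=P[...,2][b]; zt=np.nanpercentile(z,95); q=P[b&(P[...,2]>zt-.006)]
        lo,hi=np.nanmin(q,0),np.nanmax(q,0); print(c.round(),s[4],"ztop",zt.round(4),"ctr",((lo+hi)/2).round(4),"ext",(hi-lo).round(4),np.round(hsv[b].mean(0)))
print("pads")
m=cv2.inRange(hsv,(10,10,170),(40,110,255))>0
for b,s,c in blobs(m,200):
    if 120<c[1]<180 and 180<c[0]<330:
        print(c,s[2:],ray(f,c,.014)[0].round(4),np.nanmedian(P[b][:,2]).round(4))
im=cv2.resize(f["image"][120:280,70:350],None,fx=2.8,fy=2.8,interpolation=cv2.INTER_CUBIC)
cv2.imwrite("pics/crop1.png",im[:,:,::-1])
E
```

```text
brass
[364. 165.] 323 ztop 0.1339 ctr [ 0.583  -0.3486  0.1335] ext [0.0339 0.0486 0.0111] [ 20. 168. 211.]
[ 97. 195.] 487 ztop 0.0867 ctr [0.4746 0.4615 0.086 ] ext [0.068  0.0701 0.0106] [ 13. 171. 152.]
[218. 205.] 211 ztop 0.0553 ctr [0.4583 0.0902 0.0546] ext [0.0375 0.0401 0.0104] [ 19. 167. 173.]
[277. 202.] 148 ztop 0.0449 ctr [ 0.4692 -0.0989  0.0431] ext [0.0312 0.0313 0.0082] [ 19. 167. 184.]
[330. 209.] 323 ztop 0.0653 ctr [ 0.4474 -0.2622  0.0654] ext [0.0467 0.0491 0.012 ] [ 19. 174. 177.]
[157. 215.] 424 ztop 0.0749 ctr [0.4188 0.2766 0.0748] ext [0.0549 0.0579 0.0113] [ 19. 170. 149.]
[189. 224.] 171 ztop 0.0218 ctr [0.3954 0.1769 0.0206] ext [0.0787 0.0164 0.0095] [ 18. 130. 207.]
pads
[255.05360493 147.1978022 ] [ 118   87 3731] [ 0.6446 -0.0248  0.014 ] 0.0087
```

View pics/crop1.png

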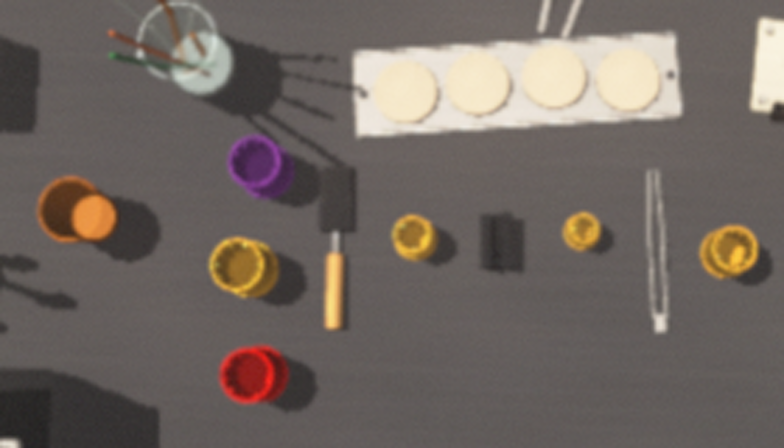

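Rim heights of 45, 55, 65 and 75 mm match moulds 1–4. The mould positions are 1 (0.469,-0.099), 2 (0.458,0.090), 3 (0.447,-0.262) and 4 (0.419,0.277). The crop shows the red cup about 85 mm nearer than mould 4, so I'll grip mould 4 along y. Next I separate the cream pads from the grey rail.

```bash
python3 - <<'E'
import pickle,cv2,numpy as np
from h import *
f=pickle.load(open("top.pkl","rb")); im=f["image"]; hsv=cv2.cvtColor(im,cv2.COLOR_RGB2HSV)
print(hsv[150,[214,228,240,267,294]],hsv[140,205])
for n in("top","scene"):
  f=pickle.load(open(n+".pkl","rb")); hsv=cv2.cvtColor(f["image"],cv2.COLOR_RGB2HSV)
  m=(hsv[...,1]>35)&(hsv[...,2]>150)&(hsv[...,1]<115)&(hsv[...,0]>12)&(hsv[...,0]<35)
  if n=="top": m[:,:180]=0
  pts=[]
  for b,s,c in blobs(m,150):
    w=ray(f,c,.014)[0]
    if .55<w[0]<.75 and abs(w[1])<.25 and s[2]<60: pts.append(w[:2]); print(n,c.round(1),s[2:],w.round(4))
  pts=np.array(sorted(pts,key=lambda p:p[1])); print(np.linalg.norm(np.diff(pts,axis=0),axis=1))
E
```

```text
[[ 21  44 246]
 [ 19  30 232]
 [ 21  44 246]
 [ 20  46 246]
 [ 20  46 246]] [ 16  18 237]
top [267.7 147.3] [ 23  23 423] [ 0.6449 -0.0654  0.014 ]
top [294.  148.5] [ 24  24 426] [ 0.6429 -0.1499  0.014 ]
top [240.5 149.8] [ 24  24 424] [0.6352 0.0216 0.014 ]
top [214.9 152.6] [ 24  22 416] [0.6245 0.1037 0.014 ]
[0.08457678 0.08754981 0.08279831]Traceback (most recent call last):
  File "<stdin>", line 13, in <module>
    return sqrt(add.reduce(s, axis=axis, keepdims=keepdims))
                ~~~~~~~~~~^^^^^^^^^^^^^^^^^^^^^^^^^^^^^^^^^
numpy.exceptions.AxisError: axis 1 is out of bounds for array of dimension 1
```

```bash
python3 - <<'E'
from plant import robot
import pickle,cv2,numpy as np
from h import *
robot.move_straight([.154,.657,.38],vel=.25)
robot.goto([.5,-.02,.40],[np.pi,0,0])
f=robot.grab_frame("wrist"); pickle.dump(f,open("wrist.pkl","wb")); cv2.imwrite("pics/w1.png",f["image"][:,:,::-1])
s=robot.sense(); print(s["t"],s["tcp_pos"],s["joint_pos"]); print(-f["R"].T@f["t"],f["R"][2])
hsv=cv2.cvtColor(f["image"],cv2.COLOR_RGB2HSV); P=cloud(f)
m=(hsv[...,1]>35)&(hsv[...,2]>150)&(hsv[...,1]<115)&(hsv[...,0]>12)&(hsv[...,0]<35)
for b,s,c in blobs(m,400): print("pad?",c.round(1),s[2:],ray(f,c,.014)[0].round(4),np.nanmedian(P[b][:,2]))
m=cv2.inRange(hsv,(12,110,70),(32,255,255))>0
for b,s,c in blobs(m,300):
    z=P[...,2][b]; zt=np.nanpercentile(z,95); q=P[b&(P[...,2]>zt-.006)]
    lo,hi=np.nanmin(q,0),np.nanmax(q,0); print(c.round(),s[4],"ztop",zt.round(4),"ctr",((lo+hi)/2).round(4),"ext",(hi-lo).round(4))
E
```

```text
3.6167 [ 0.50022163 -0.01892071  0.39988306] [-0.79752716  0.05440324  0.80525011  1.69758045 -0.03944302  1.40660674
  0.01539833]
[0.50012872 0.05088295 0.55080148] [ 0.00115028 -0.2754965  -0.96130139]
pad? [482.4 134.8] [ 28 142 556] [0.9066 0.0089 0.014 ] 0.04146848041167643
pad? [497.1 226.4] [  39  188 2736] [ 0.9745 -0.1659  0.014 ] -0.7497686739887787
[488. 135.] 1011 ztop 0.0433 ctr [ 0.8994 -0.0089  0.0412] ext [0.0152 0.4171 0.0077]
[190.  27.] 362 ztop 0.0181 ctr [0.3969 0.1775 0.0158] ext [0.0839 0.0169 0.0072]
[470. 143.] 2366 ztop 0.0254 ctr [ 0.8851 -0.0061  0.0296] ext [0.0131 0.2588 0.0198]
[228.  82.] 697 ztop 0.0534 ctr [0.4593 0.0896 0.0515] ext [0.0399 0.0411 0.0078]
[428.  89.] 400 ztop 0.0322 ctr [0.7936 0.0834 0.0299] ext [0.0265 0.0272 0.0067]
[237. 193.] 486 ztop 0.0434 ctr [ 0.4694 -0.0975  0.0412] ext [0.0323 0.0318 0.0073]
[226. 279.] 990 ztop 0.0635 ctr [ 0.4498 -0.2613  0.0614] ext [0.0491 0.0478 0.0077]
```

View pics/w1.png

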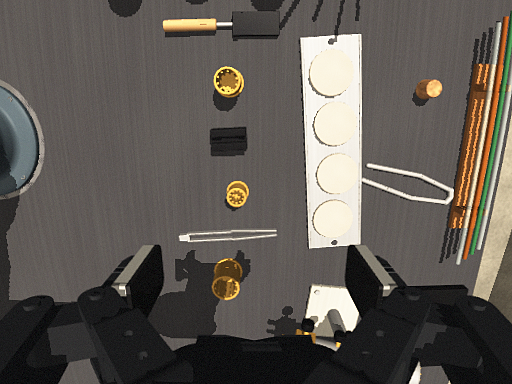

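The wrist view agrees with the top view to about 2 mm. It shows mould 2 at (228,82), mould 1 at (237,193), mould 3 at (227,280), and pads at (330,72), (335,123), (337,173) and (333,219). I'll place mould 1 first and check it.

```bash
cat > act.py <<'E'
from plant import robot
import numpy as np,cv2,pickle
from h import *
PAD={1:(.6429,-.1499),2:(.6449,-.0654),3:(.6352,.0216),4:(.6245,.1037)}
MOULD={1:(.4693,-.0982),2:(.4588,.0899),3:(.4486,-.2618),4:(.4188,.2766)}
ZG={1:.024,2:.028,3:.033,4:.038}   # TCP height above the mould's underside
def rep(s):
    q=robot.sense(); print(s,"t",round(q["t"],1),q["tcp_pos"].round(4),"open",round(q["opening"],3),"F",q["wrist_force"].round(1))
def pick(i,yaw):
    x,y=MOULD[i]; z=ZG[i]
    robot.goto([x,y,z+.11],[np.pi,0,yaw])
    hit=robot.move_straight([x,y,z],vel=.12,contact_N=8)
    rep(f"down {i} hit={hit}")
    if hit: return False
    robot.grip(0.0,70); rep("gripped")
    robot.move_straight([x,y,z+.03],vel=.08); robot.move_straight([x,y,z+.12],vel=.2); rep("lifted")
    return robot.sense()["opening"]>.2
def place(i,yaw=.07):
    x,y=PAD[i]; z=ZG[i]+.014
    robot.move_straight([x,y,ZG[i]+.12],vel=.2,attitude=[np.pi,0,yaw])
    robot.move_straight([x,y,z+.006],vel=.1)
    hit=robot.move_straight([x,y,z-.004],vel=.02,contact_N=5); rep(f"set {i} hit={hit}")
    robot.grip(1.0); robot.move_straight([x,y,z+.12],vel=.15); rep("clear")
E
python3 - <<'E'
from act import *
f=pickle.load(open("wrist.pkl","rb")); hsv=cv2.cvtColor(f["image"],cv2.COLOR_RGB2HSV)
r=hsv[60:240,300:365]; print("sat pad/rail",hsv[72,330],hsv[72,308])
m=(hsv[...,1]>(int(hsv[72,330,1])+int(hsv[72,308,1]))//2)&(hsv[...,2]>180); m[:,:300]=0; m[:,365:]=0
m=cv2.morphologyEx(m.astype(np.uint8),cv2.MORPH_OPEN,np.ones((5,5)))
for b,s,c in blobs(m,400): print(c.round(1),s[2:],ray(f,c,.014)[0].round(4))
if pick(1,0): place(1)
f=robot.grab_frame("wrist"); pickle.dump(f,open("wrist2.pkl","wb")); cv2.imwrite("pics/w2.png",f["image"][:,:,::-1])
E
```

```text
sat pad/rail [ 23  24 252] [ 17  15 241]
[331.6  72. ] [  43   46 1578] [0.6274 0.1064 0.014 ]
[335.3 123.1] [  41   43 1441] [0.6386 0.024  0.014 ]
[337.5 173.2] [  42   42 1347] [ 0.6485 -0.0629  0.014 ]
[332.8 218.4] [  39   39 1187] [ 0.6463 -0.148   0.014 ]
down 1 hit=False t 5.8 [ 0.4699 -0.0984  0.0245] open 1.0 F [ 0.1  0.6 -0. ]
gripped t 6.3 [ 0.4698 -0.0982  0.0247] open 0.356 F [-1.3 -0.1  6.6]
lifted t 7.5 [ 0.4685 -0.0976  0.1431] open 0.356 F [ 0.1 -0.1 -1.7]
set 1 hit=True t 10.0 [ 0.6435 -0.15    0.0388] open 0.358 F [0.1 0.2 3.6]
clear t 11.6 [ 0.6422 -0.1494  0.157 ] open 1.001 F [-0.7  0.4 -1.2]
```

View pics/w2.png

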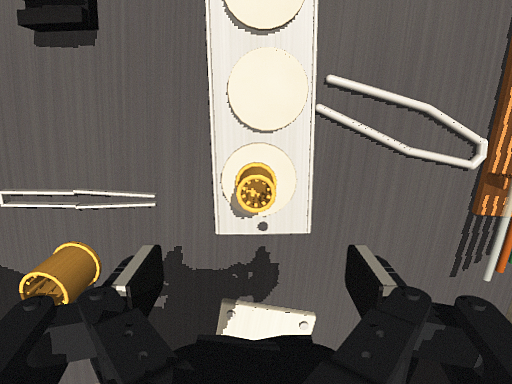

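Mould 1 stands upright at about (256,185) on the end pad, whose centre is about (259,180). The two pad measurements differ by about 3 mm, so I'll use their mean. Next is moulds 2 and 3.

```bash
sed -i 's/^PAD=.*/PAD={1:(.6446,-.149),2:(.6467,-.0642),3:(.6369,.0228),4:(.6260,.105)}/' act.py
python3 - <<'E'
from act import *
for i in (2,3):
    if not pick(i,0): print("STOP"); break
    place(i)
f=robot.grab_frame("top"); cv2.imwrite("pics/t2.png",cv2.resize(f["image"][100:280,70:390],None,fx=2.4,fy=2.4)[:,:,::-1])
E
```

```text
down 2 hit=False t 13.8 [0.4594 0.0898 0.0285] open 1.003 F [ 0.3 -1.6 -0.7]
gripped t 14.3 [0.4588 0.0902 0.0288] open 0.46 F [-3.   0.9 10.1]
lifted t 15.5 [0.4578 0.0901 0.1471] open 0.465 F [-0.9 -0.5 -2.8]
set 2 hit=True t 18.4 [ 0.6472 -0.0642  0.043 ] open 0.457 F [-0.3  0.4  3.9]
clear t 19.8 [ 0.646  -0.0638  0.161 ] open 1.0 F [-0.  -0.  -0.1]
down 3 hit=False t 22.0 [ 0.4491 -0.2622  0.0336] open 0.997 F [-0.2  0.3 -0.5]
gripped t 22.4 [ 0.4491 -0.2619  0.0341] open 0.56 F [-2.1  1.2  8.9]
lifted t 23.6 [ 0.4479 -0.2609  0.152 ] open 0.56 F [-0.8  1.3 -5.1]
set 3 hit=True t 26.9 [0.6374 0.0229 0.0482] open 0.561 F [-0.4  0.6  4.2]
clear t 28.4 [0.6361 0.0231 0.166 ] open 0.998 F [-0.1 -0.9 -0.8]
```

View pics/t2.png

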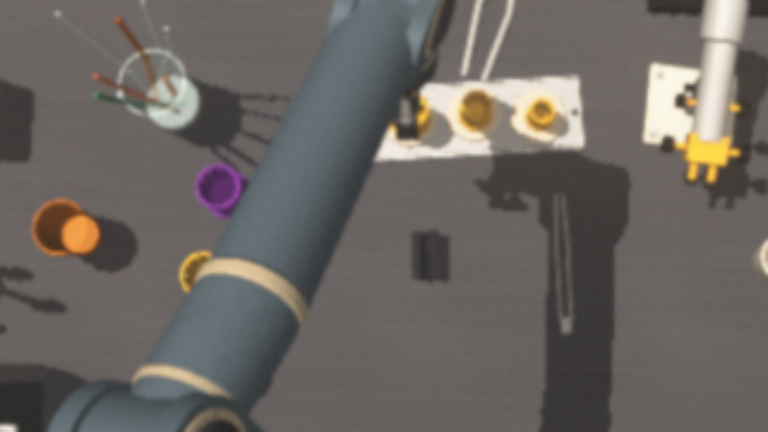

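Moulds 1–3 stand on their pads, at (541,112), (476,110) and, partly hidden, (410,115). Mould 4 is under the arm at (200,272). Now I'll move mould 4 with the jaws along y.

```bash
python3 - <<'E'
from act import *
if pick(4,np.pi/2): place(4)
else: print("STOP")
x,y=PAD[4]
robot.goto([.46,-.02,.36],[np.pi,0,0])
f=robot.grab_frame("wrist"); pickle.dump(f,open("wrist3.pkl","wb")); cv2.imwrite("pics/w3.png",f["image"][:,:,::-1])
hsv=cv2.cvtColor(f["image"],cv2.COLOR_RGB2HSV); P=cloud(f); m=cv2.inRange(hsv,(12,110,70),(32,255,255))>0
for b,s,c in blobs(m,200):
    if s[0]<250: continue
    zt=np.nanpercentile(P[...,2][b],95); q=P[b&(P[...,2]>zt-.006)]; lo,hi=np.nanmin(q,0),np.nanmax(q,0)
    ctr=(lo+hi)/2; d=[(k,round(float(np.hypot(*(ctr[:2]-p))),4)) for k,p in PAD.items()]
    print(c.round(),zt.round(4),ctr.round(4),(hi-lo).round(4),min(d,key=lambda t:t[1]))
rep("end")
E
```

```text
down 4 hit=False t 30.7 [0.4194 0.2768 0.0385] open 1.001 F [-0.5 -0.4  0.3]
gripped t 31.1 [0.4192 0.2774 0.0391] open 0.647 F [-2.  -0.2  6.2]
lifted t 32.2 [0.4177 0.2761 0.1569] open 0.646 F [-1.1 -0.9 -7.3]
set 4 hit=True t 35.4 [0.6266 0.1052 0.0532] open 0.644 F [-1.   0.9  4.9]
clear t 36.8 [0.6252 0.1052 0.171 ] open 0.996 F [-0.  -0.2 -1.4]
[374.  68.] 0.0871 [0.6267 0.1039 0.0851] [0.0582 0.0563 0.008 ] (4, 0.0013)
[500. 174.] 0.0212 [ 0.8891 -0.1027  0.0275] [0.0219 0.1075 0.0244] (2, 0.2455)
[461.  88.] 0.0313 [0.7918 0.0836 0.0294] [0.0222 0.0267 0.0081] (3, 0.1664)
[374. 127.] 0.0774 [0.6376 0.0222 0.0755] [0.0502 0.0482 0.0082] (3, 0.001)
[372. 183.] 0.0675 [ 0.6457 -0.0647  0.0654] [0.0409 0.04   0.0077] (2, 0.0012)
[505. 240.] 0.0431 [ 0.8964 -0.1564  0.041 ] [0.0132 0.1255 0.0073] (1, 0.2519)
[363. 232.] 0.0577 [ 0.6428 -0.1501  0.0556] [0.0328 0.0329 0.0079] (1, 0.0021)
end t 37.9 [ 0.4602 -0.0186  0.3598] open 1.001 F [ 0.2  0.6 -0.4]
```

View pics/w3.png

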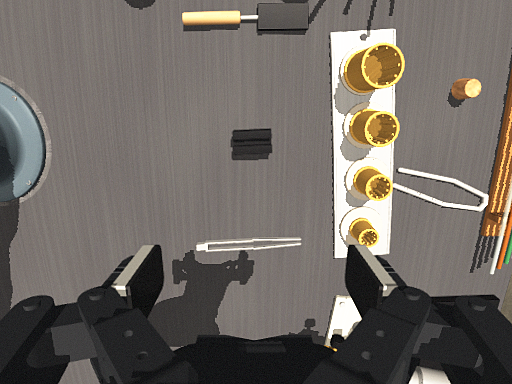

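All four moulds stand on their pads, at (363,232), (372,183), (374,127) and (374,68) from smallest to largest going away from the burner. They are within about 2 mm of the pad centres.

```bash
python3 -c "
from plant import robot
robot.close_job()"
```

```text
the job is handed in; nothing more can be done
```

All four brass moulds are standing upright on their own pads, with mould 1 next to the burner and mould 4 farthest from it. I handed the job in at about 38 s of the 107 s allowed.

- **Setting down:** each mould was lowered slowly until the wrist felt contact (about 4–5 N) and only then released. No unexpected contact stopped any approach.
- **Last check:** the final wrist view put each axis 1.0–2.1 mm from its pad centre. The rims were at 58, 68, 77 and 87 mm, which is what each mould should read standing upright on a pad. The gripper was open and clear.
- **Disagreement:** the top and wrist cameras differed by about 3–4 mm on the pad positions, so I used their mean from mould 2 on. Mould 1 had already been placed using the top view alone. Even with that difference, every mould is well inside the 12 mm limit. No check failed.

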